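# First-off bend check: seat four bent samples on their form gauges

## Task

Four bent sheet-metal samples have come off the press brake for their first-off check. Put each one over the form gauge of its own shape - the copper right-angle piece on the green gauge, the red acute-angle piece on the black one, the dark U channel on the yellow one and the galvanised hat section on the blue one - bend up as it lies now, running along the ridge, centred on it lengthwise and fully home on the form, not cocked. Leave the T-block and the nut that lie among them where they are, and leave all four samples sitting on their gauges.

Things in the scene. Friction and masses are not known exactly. Their poses are not given: they have to be found in the camera images.
- angle_copper: Copper 90 degree angle of 3 mm sheet standing like a tent, bend line up: 52 mm long (y), 54 wide at the foot (x), 29 high, 100 g. Origin: centre of its footprint at the level of its lower edges (on the table, z = 0); y along the bend line, x across. Grip it at its two ends (52 mm, jaws closing along y). Goes on the green gauge.
- angle_red: Red painted 60 degree angle of 3 mm sheet standing like a steep tent, bend line up: 52 mm long (y), 40 wide at the foot (x), 36 high, 90 g. Origin: centre of its footprint at the level of its lower edges (on the table, z = 0); y along the bend line, x across. Grip it at its two ends (52 mm, jaws closing along y). Goes on the black gauge.
- channel_dark: Dark steel U channel of 3 mm sheet, open side down, flat web on top: 60 mm long (y), 46 wide outside, 40 inside (x), 28 high, 130 g. Origin: centre of its footprint at the level of its lower edges (on the table, z = 0); y along the bend line, x across. Grip it across its outer sides (46 mm, jaws closing along x). Goes on the yellow gauge.
- hat_galv: Bright galvanised hat section of 3 mm sheet, open side down: crown 30 mm wide outside, 24 inside (x), 26 high; a lip 3 mm thick juts out at the foot of each side, 56 mm over both; 50 long (y), 110 g. Origin: centre of its footprint at the level of its lower edges (on the table, z = 0); y along the bend line, x across. Grip it across its upright sides (30 mm, along x), fingertips above the lips. Goes on the blue gauge.
- gauge_green: Green form gauge, plate 74 mm wide (x), with a roof-shaped 90 degree ridge 40 mm long, 55 wide at its foot, narrow top 33 above the table. Origin: centre of its underside, z = 0; y along the ridge. Fixed. Base plate 8 mm thick, 64 mm along y. A sample fully home has its origin 11 mm above the gauge's, its lower edges 3 mm clear of the plate. For the copper angle.
- gauge_black: Black form gauge, plate 64 mm wide (x), with a steep roof-shaped 60 degree ridge 40 mm long, 38 wide at its foot, narrow top 36 above the table. Origin: centre of its underside, z = 0; y along the ridge. Fixed. Base plate 8 mm thick, 64 mm along y. A sample fully home has its origin 11 mm above the gauge's, its lower edges 3 mm clear of the plate. For the red angle.
- gauge_yellow: Yellow form gauge, plate 74 mm wide (x), with a block ridge 36 mm wide, 50 long, bevelled to a 25 mm wide flat top 36 above the table, on which the dark channel's web rests. Origin: centre of its underside, z = 0; y along the ridge. Fixed. Base plate 8 mm thick, 64 mm along y. A sample fully home has its origin 11 mm above the gauge's, its lower edges 3 mm clear of the plate. 
- gauge_blue: Blue form gauge, plate 74 mm wide (x), with a narrow block ridge 20 mm wide, 50 long, bevelled to an 11 mm wide flat top 34 above the table, on which the hat section's crown rests. Origin: centre of its underside, z = 0; y along the ridge. Fixed. Base plate 8 mm thick, 64 mm along y. A sample fully home has its origin 11 mm above the gauge's, its lower edges 3 mm clear of the plate. 
- t_block: Olive-green steel T-block with a dark hole in its top, 40 x 44 x 24 mm, loose on the table, a bystander to leave alone. Origin: centre of its underside.
- nut: Loose steel hexagon nut, 22 mm wide, 10 mm high, a bystander to leave alone. Origin: centre of its underside.
There are look-alikes about, which are no part of the job. What is shaped like the angle_red but purple is not meant.

How it is judged:
At the end, for the whole second after the job is handed in: Each of the four samples sits at rest on its own gauge: within 5 mm of the gauge's centre across the ridge and 12 mm along it, its origin 11 mm above the gauge's (within 2.5 mm), bend line along the ridge within 0.12 rad (either way round), level within 0.09 rad (x of angle_copper in the frame of gauge_green between -0.005 and 0.005 m and y of angle_copper in the frame of gauge_green between -0.012 and 0.012 m and z of angle_copper in the frame of gauge_green between 0.0085 and 0.0135 m and angle between the y axis of angle_copper and the y axis of gauge_green, either way round below 0.12 rad and angle between each of angle_copper, angle_red, channel_dark, hat_galv's own z axis and vertical below 0.09 rad and linear speed of each of angle_copper, angle_red, channel_dark, hat_galv below 0.02 m/s and x of angle_red in the frame of gauge_black between -0.005 and 0.005 m and y of angle_red in the frame of gauge_black between -0.012 and 0.012 m and z of angle_red in the frame of gauge_black between 0.0085 and 0.0135 m and angle between the y axis of angle_red and the y axis of gauge_black, either way round below 0.12 rad and x of channel_dark in the frame of gauge_yellow between -0.005 and 0.005 m and y of channel_dark in the frame of gauge_yellow between -0.012 and 0.012 m and z of channel_dark in the frame of gauge_yellow between 0.0085 and 0.0135 m and angle between the y axis of channel_dark and the y axis of gauge_yellow, either way round below 0.12 rad and x of hat_galv in the frame of gauge_blue between -0.005 and 0.005 m and y of hat_galv in the frame of gauge_blue between -0.012 and 0.012 m and z of hat_galv in the frame of gauge_blue between 0.0085 and 0.0135 m and angle between the y axis of hat_galv and the y axis of gauge_blue, either way round below 0.12 rad); the robot touches nothing.
It fails at once if The T-block is pushed more than 15 mm from its place (distance of t_block from where it was at the start of the episode above 0.015 m).
It fails at once if The nut is pushed more than 15 mm from its place (distance of nut from where it was at the start of the episode above 0.015 m).
It also fails if it takes over 99 s, if anything falls off the work surface, if the arm or the gripper's body presses on something with over 40 N, if the wrist force passes 120 N, or if a joint passes its speed limit or range.

## Robot

A 6-joint arm with a two-finger parallel gripper is mounted at the origin on a cart in front of the work surface, level with it; the furniture and walls round the work are solid. World frame = base frame: x ahead of the robot, y to its left, z up, the work surface at z = 0. Lengths are in m, angles in rad, forces in N, time in s.
With the tool pointing down it reaches from about 0.375 to 0.975 m from the base axis. Payload 3.8 kg.
Tool frame: the origin (TCP) lies on the centre line of the jaws, within the pads' length; the fingertips stand 17 mm ahead of it and the grasp point (between the pads) lies 2 mm behind it (bot.tip_extent is the distance from the TCP to the fingertips, in m); z points along the fingers, y is the line along which they close (so a half turn about z gives the same grasp; the last joint's range is limited). The gripper opens to 85 mm and grips with 20 to 120 N. Pads are 22 mm wide; open, the fingers measure 114 mm over their backs; the gripper's body (76 mm by 85 mm) begins 54 mm behind the grasp point. The pads swing forward as they close: fully open they stand 13 mm farther back than shut.
Start: joints at [-1.354, 0.264, 1.604, -0, 1.274, -0.037], TCP at [0.169, -0.653, 0.248] pointing down, gripper open.
Joint ranges: [-2.63, 2.63], [-0.94, 2.18], [0.31, 2.57], [-1.31, 4.45], [0, 2.66], [-2.55, 2.55]. Speed limits (rad/s): [2.57, 2.57, 3.14, 3.14, 3.14, 3.14].

## Interface

Orientations are given as a rotation vector (axis times angle).
In Python, from workcell import readout, read_camera, finish_job, bot gives the robot as it stands.
- The arm moves only by the tool jog_arm, never from a script. Its argument "deltas" is one flat list of numbers, 7 for each row, row after row: the shift along the tool's x, y, z in m, then the turn, a rotation vector about the tool's x, y, z in degrees, then the gripper command: -1 is shut, 1 is fully open, values between are in proportion. A call has 1 to 8 rows; each row is the pose to reach, as a shift and turn from the pose commanded when the call began, along the tool's axes at that moment; what a row does not reach only later rows make up. A row lasts 1/10 s, in which the tool goes at most 50 mm and 8.59 degrees, less where a joint would pass 70% of its speed; a pose out of reach is approached as far as the arm can. A call with a gripper value outside its range is refused whole. The fingers move at their own pace and stop on an object; "squeeze" is the grip in N (left out, the last holds). Time passes only in rows, so rows that repeat a pose let the fingers close. It gives the time, the measured TCP pose, the force, the opening and the grip force at its end, in the units of the state.
- readout.read_state(): the state, without advancing time (a new reading comes with each control period).
- read_camera(name): name is "scene" or "side" or "wrist"; returns a dict with "color" (400x640x3 uint8, blue, green, red), "fx", "fy", "cx", "cy" (pixels), "origin" and "attitude" of the camera in the world. Camera axes: x right, y down, z forward; pixel columns grow to the right and rows downward; lengths in m; the calibration is good to about 2 mm. A picture is of the moment at which its call begins. There is no depth.
- finish_job(): hands the job in; it is judged then, once.
The state is a dict: "time": time; "q": joint angles; "joint_vel": joint speeds; "joint_torque": joint torques, N m; "tool_pos": TCP position; "tcp_rot": TCP orientation; "wrist_force": force on the tool from outside, world axes, zero at the start; "torque": the same for the moment, N m; "width": opening from 0.0 (shut) to 1.0 (fully open); "grip_force": force on a finger pad.
Only numpy, scipy, OpenCV 4.12 (cv2) and the standard library are available. Lean on these libraries where they do the work, as an engineer would, in place of code of your own. Each camera call takes 0.05 s, during which the arm holds its last target. There are 200 camera calls.

## Working session

There is one attempt and no reset: what is moved stays moved. The work goes in short steps, Python scripts to look and compute and a tool call to move; the robot and the scene stay as the last step left them, time stands still between calls to the robot, and variables do not carry over. Pictures are saved under pics/ and viewed, at most 14 in all, crops included, and the job is handed in when it is done.

Besides the shell and the picture viewer there is one more tool, called after ">>>" as name(argument=value, ...) on one line, values as JSON. jog_arm: Moves the arm, as the interface text tells. Its arguments: {"type":"object","properties":{"deltas":{"type":"array"},"squeeze":{"type":"number"}},"required":["deltas"]}

```bash
mkdir -p pics; ls; python3 - <<'E'
from workcell import readout, read_camera
import cv2
print(readout.read_state())
for n in ["scene","side"]:
    c=read_camera(n); cv2.imwrite(f"pics/{n}0.png",c["color"]); print(n,{k:v for k,v in c.items() if k!="color"})
E
```

```text
pics
{'time': 0.0, 'q': array([-1.35390834e+00,  2.64755232e-01,  1.60539279e+00, -1.34094784e-05,
        1.27370921e+00, -3.69090249e-02]), 'joint_vel': array([-0.00130898, -0.00051891,  0.00110414, -0.00028578, -0.00072963,
       -0.00141477]), 'joint_torque': array([ 3.33212438e-04, -5.15108943e+01, -3.67312610e+01,  3.32284685e-05,
        1.29625757e-02, -1.08092070e-05]), 'tool_pos': array([ 0.16931605, -0.65269066,  0.24695045]), 'tcp_rot': array([-3.11409474e+00, -3.97315157e-01,  3.39487217e-04]), 'wrist_force': array([0.06606979, 0.14133792, 0.36674953]), 'torque': array([ 0.0395253 ,  0.01214255, -0.05538996]), 'grip_force': 0.0, 'width': 0.9969011237520962}
scene {'fx': 506.7153062107445, 'fy': 506.7153062107445, 'cx': 318.26355199887354, 'cy': 214.60887304479067, 'origin': array([0.13506507, 0.94461042, 0.47466566]), 'attitude': array([-0.60576148,  2.41932921, -1.49480029])}
side {'fx': 368.1056495108622, 'fy': 368.1056495108622, 'cx': 318.0204039988535, 'cy': 200.55941688754527, 'origin': array([ 0.83170222, -0.49253111,  0.38529273]), 'attitude': array([-1.96415862, -0.47165833,  0.29816523])}
```

View pics/scene0.png

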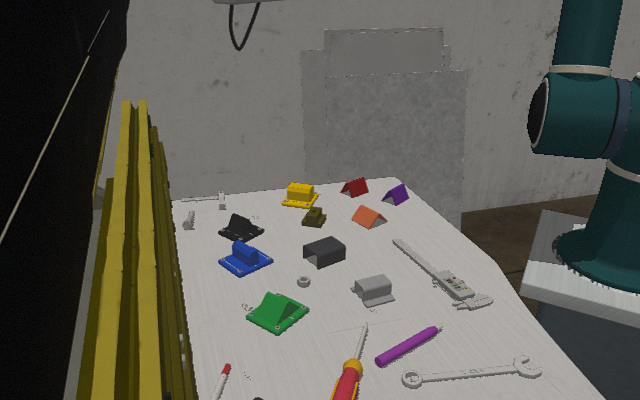

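View pics/side0.png

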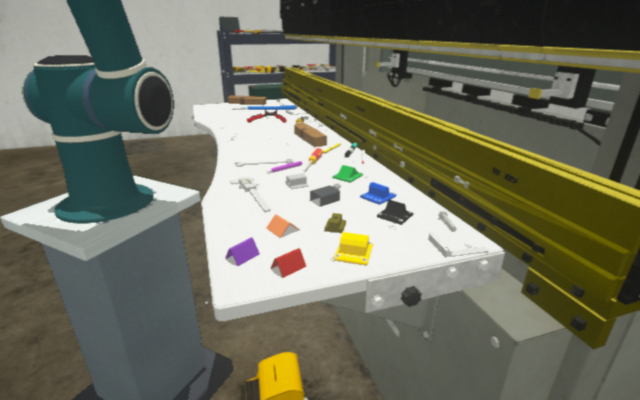

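The scene view shows yellow (300,195), red (355,187), purple look-alike (396,194), copper (369,216), T-block (314,217), black (241,228), blue (246,258), dark channel (324,251), nut (304,281), hat (373,290) and green (278,312). The side view shows the same layout: red (288,262), purple (242,250) and copper/orange (282,226). The only look-alike is the purple piece.

```bash
cat > h.py <<'E'
import numpy as np, cv2
from scipy.spatial.transform import Rotation as R
from workcell import readout, read_camera
def ray(c,uv):
    uv=np.atleast_2d(uv).astype(float)
    d=np.c_[(uv[:,0]-c["cx"])/c["fx"],(uv[:,1]-c["cy"])/c["fy"],np.ones(len(uv))]
    return R.from_rotvec(c["attitude"]).apply(d)
def onplane(c,uv,z):
    d=ray(c,uv); o=c["origin"]; return o+d*((z-o[2])/d[:,2])[:,None]
def tri(pairs):  # [(cam,uv),...] -> point, residual mm
    A=np.zeros((3,3));b=np.zeros(3);L=[]
    for c,uv in pairs:
        d=ray(c,uv)[0];d/=np.linalg.norm(d);P=np.eye(3)-np.outer(d,d);A+=P;b+=P@c["origin"];L.append((c,P))
    p=np.linalg.solve(A,b);return p,[1e3*np.linalg.norm(P@(p-c["origin"])) for c,P in L]
def proj(c,X):
    p=R.from_rotvec(c["attitude"]).inv().apply(np.atleast_2d(X)-c["origin"])
    return np.c_[p[:,0]/p[:,2]*c["fx"]+c["cx"],p[:,1]/p[:,2]*c["fy"]+c["cy"]]
E
python3 - <<'E'
from h import *
np.set_printoptions(precision=3,suppress=True)
s=read_camera("scene");d=read_camera("side");w=read_camera("wrist")
cv2.imwrite("pics/w0.png",w["color"])
P=dict(yellow=(300,195,354,248),red=(355,187,288,262),purple=(396,194,242,250),copper=(369,216,282,226),T=(314,217,335,223),black=(241,228,395,212),blue=(246,258,378,193),dark=(324,251,325,195),hat=(373,290,297,181),green=(278,312,347,173))
for k,v in P.items(): print(k,*tri([(s,v[:2]),(d,v[2:])]))
print("nut",onplane(s,(304,281),.005))
st=readout.read_state();T=R.from_rotvec(st["tcp_rot"])
print(T.as_matrix(),"cam in tool",T.inv().apply(w["origin"]-st["tool_pos"]),(T.inv()*R.from_rotvec(w["attitude"])).as_matrix(),w["fx"])
E
```

```text
yellow [0.627 0.064 0.012] [np.float64(1.2737885746765072), np.float64(1.2737885746765132)]
red [ 0.54  -0.033  0.013] [np.float64(0.0898502600710981), np.float64(0.08985026007133023)]
purple [ 0.445 -0.04   0.014] [np.float64(0.16041825355874845), np.float64(0.16041825355873762)]
copper [0.458 0.079 0.009] [np.float64(0.9975439712482956), np.float64(0.9975439712483221)]
T [0.552 0.14  0.011] [np.float64(0.8539907532643866), np.float64(0.8539907532644878)]
black [0.652 0.25  0.01 ] [np.float64(1.4351770430410302), np.float64(1.4351770430412951)]
blue [0.582 0.335 0.01 ] [np.float64(0.6824631303979402), np.float64(0.6824631303978852)]
dark [0.473 0.254 0.014] [np.float64(0.40228708601296875), np.float64(0.4022870860128604)]
hat [0.356 0.315 0.008] [np.float64(1.0240139114282507), np.float64(1.0240139114280926)]
green [0.456 0.434 0.009] [np.float64(1.114288523066179), np.float64(1.1142885230661526)]
nut [[0.465 0.341 0.005]]
[[ 0.968  0.251 -0.   ]
 [ 0.251 -0.968  0.001]
 [ 0.    -0.001 -1.   ]] cam in tool [ 0.07   0.    -0.125] [[-0.002 -0.959 -0.284]
 [ 1.    -0.002  0.   ]
 [-0.001 -0.284  0.959]] 339.2440945306617
```

>>> jog_arm(deltas=[0.305,-0.228,-0.085,0,0,0,1,0.305,-0.228,-0.085,0,0,0,1,0.305,-0.228,-0.085,0,0,0,1,0.305,-0.228,-0.085,0,0,0,1,0.305,-0.228,-0.085,0,0,0,1,0.305,-0.228,-0.085,0,0,0,1,0.305,-0.228,-0.085,0,0,0,1,0.305,-0.228,-0.085,0,0,0,1])

```text
time: 1.05
tool_pos: [0.4087, -0.3539, 0.3342]
tcp_rot: [3.116, 0.399, 0.002]
wrist_force: [0.4, 0.6, 0.7]
width: 0.995
grip_force: 0.0
```

>>> jog_arm(deltas=[0.18,-0.34,0,0,0,0,1,0.18,-0.34,0,0,0,0,1,0.18,-0.34,0,0,0,0,1,0.18,-0.34,0,0,0,0,1,0.18,-0.34,0,0,0,0,1,0.18,-0.34,0,0,0,0,1,0.18,-0.34,0,0,0,0,1,0.18,-0.34,0,0,0,0,1])

```text
time: 1.85
tool_pos: [0.4964, 0.0212, 0.3334]
tcp_rot: [-3.115, -0.4, -0.001]
wrist_force: [-0.1, -0.5, -1.1]
width: 0.997
grip_force: 0.0
```

>>> jog_arm(deltas=[0.06,-0.13,0,0,0,0,1,0.06,-0.13,0,0,0,0,1,0.06,-0.13,0,0,0,0,1,0.06,-0.13,0,0,0,0,1,0.06,-0.13,0,0,0,0,1])

```text
time: 2.35
tool_pos: [0.5215, 0.1599, 0.3329]
tcp_rot: [3.115, 0.402, -0.001]
wrist_force: [0.5, 0.8, -0.7]
width: 1.003
grip_force: 0.0
```

```bash
python3 - <<'E'
from h import *
import pickle
V={n:read_camera(n) for n in ["scene","side","wrist"]}
pickle.dump(V,open("v1.pkl","wb"))
cv2.imwrite("pics/w1.png",V["wrist"]["color"]);print(readout.read_state()["tool_pos"],readout.read_state()["joint_vel"].round(3))
E
```

```text
[0.52161231 0.15799421 0.33325046] [-0.011 -0.003  0.     0.003 -0.001  0.002]
```

View pics/w1.png

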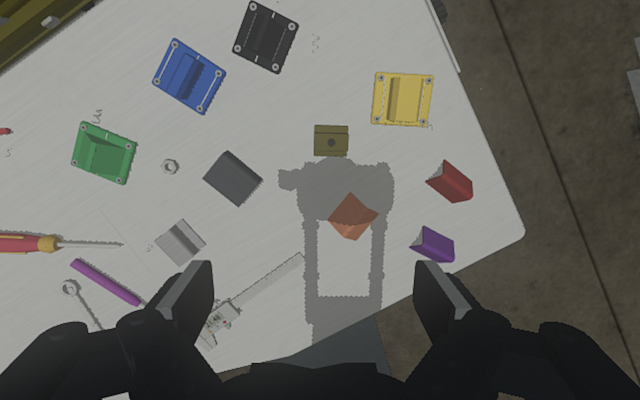

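The wrist view shows every item: black (266,37), blue (189,77), green (105,153), yellow (403,98), nut (170,166), dark channel (233,179), hat (180,242), T-block (331,140), copper (353,216), red (450,181) and the purple look-alike (433,245).

For red, the candidates are the red piece at (450,181) and the purple one at (433,245). I choose red and will check it in the montage below.

```bash
python3 - <<'E'
from h import *
import pickle
V=pickle.load(open("v1.pkl","rb"));im=V["wrist"]["color"]
C=[("green",105,153),("black",266,37),("blue",189,77),("yellow",403,98),("copper",353,216),("red",450,181),("dark",233,179),("hat",180,242)]
t=[]
for n,u,v in C:
    p=cv2.resize(cv2.copyMakeBorder(im,40,40,40,40,cv2.BORDER_CONSTANT)[v+3:v+77,u+3:u+77],(200,200),interpolation=cv2.INTER_CUBIC)
    p=cv2.convertScaleAbs(p,alpha=1.5,beta=15)
    t.append(cv2.putText(p,n,(3,12),0,.4,(0,0,255)))
cv2.imwrite("pics/m1.png",np.vstack([np.hstack(t[:4]),np.hstack(t[4:])]))
E
```

```text
(no output)
```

View pics/m1.png

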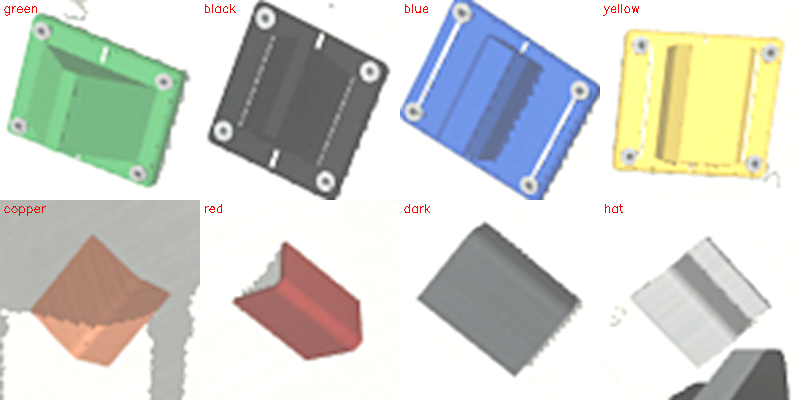

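Montage: the red piece is the red angle at (450,181), clearly not purple. The ridge directions are readable from the gauge ticks, and the bend lines of the samples are clear too.

```bash
cat > fit.py <<'E'
from h import *
from scipy.optimize import minimize
def box(x,y,z0,z1,x2=None):
    x2=x if x2 is None else x2
    return [(s*a,t*y,z) for s in(1,-1) for t in(1,-1) for a,z in((x,z0),(x2,z1))]
M=dict(green=box(37,32,0,8)+box(2,20,33,33),black=box(32,32,0,8)+box(2,20,36,36),yellow=box(37,32,0,8)+box(12.5,25,36,36),blue=box(37,32,0,8)+box(5.5,25,34,34),
 copper=box(24.9,26,0,2.1,27)+box(0,26,29,29),red=box(17.4,26,0,1.5,20)+box(0,26,36,36),dark=box(23,30,0,26)+box(21,30,28,28),hat=box(28,25,0,3)+box(15,25,24,26))
M={k:np.array(v)/1e3 for k,v in M.items()}
S=4
def hullpx(c,n,p,o):
    X=R.from_euler("z",p[2]).apply(M[n])+[p[0],p[1],p[3] if len(p)>3 else 0]
    return cv2.convexHull(((proj(c,X)-o+.5)*S-.5).astype(np.float32))
def fill(h,shape):
    m=np.zeros(shape,np.uint8);cv2.fillConvexPoly(m,np.round(h*16).astype(np.int32),1,shift=4);return m
def seg(c,n,p,mar=10):
    h=hullpx(c,n,p,np.zeros(2)).reshape(-1,2)/S
    o=np.maximum(np.floor(h.min(0)-mar),0);e=np.minimum(np.ceil(h.max(0)+mar),[640,400]);o,e=o.astype(int),e.astype(int)
    im=cv2.resize(c["color"][o[1]:e[1],o[0]:e[0]],None,fx=S,fy=S,interpolation=cv2.INTER_CUBIC)
    m0=fill(hullpx(c,n,p,o),im.shape[:2]);k=lambda r:np.ones((r*S,r*S),np.uint8)
    gm=np.where(cv2.erode(m0,k(9)),cv2.GC_FGD,np.where(m0,cv2.GC_PR_FGD,np.where(cv2.dilate(m0,k(11)),cv2.GC_PR_BGD,cv2.GC_BGD))).astype(np.uint8)
    cv2.grabCut(im,gm,None,np.zeros((1,65)),np.zeros((1,65)),4,cv2.GC_INIT_WITH_MASK)
    m=((gm==1)|(gm==3)).astype(np.uint8);m=cv2.morphologyEx(m,cv2.MORPH_OPEN,k(3))
    cs,_=cv2.findContours(m,cv2.RETR_EXTERNAL,cv2.CHAIN_APPROX_NONE);ct=max(cs,key=cv2.contourArea)
    return im,o,fill(cv2.convexHull(ct).astype(np.float32),m.shape)
def fit(n,cams,p0,rounds=2,freez=False):
    p=np.array(list(p0)[:3]+([0.] if freez else []))
    for r in range(rounds):
        D=[(c,)+seg(c,n,p) for c in cams]
        f=lambda q:sum((fill(hullpx(c,n,q,o),m.shape)!=m).sum()/m.sum() for c,im,o,m in D)
        sx=np.array([.004,.004,.08,.004])[:len(p)]
        p=minimize(f,p,method="Nelder-Mead",options=dict(initial_simplex=np.vstack([p,p+np.diag(sx)]),xatol=1e-5,fatol=1e-5)).x
    vis=[cv2.polylines(im.copy(),[np.round(hullpx(c,n,p,o)).astype(np.int32)],True,(255,0,255),1) for c,im,o,m in D]
    for v,(c,im,o,m) in zip(vis,D): cv2.drawContours(v,cv2.findContours(m,0,2)[0],-1,(0,255,255),1)
    return p,f(p)/len(cams),vis
E
cat > run1.py <<'E'
from fit import *
import pickle
np.set_printoptions(precision=4,suppress=True)
V=pickle.load(open("v1.pkl","rb"));w=V["wrist"]
st=readout.read_state();T=R.from_rotvec(st["tcp_rot"]).as_matrix()
I=dict(green=(105,153,26,-106),black=(266,37,45,-120),blue=(189,77,49,-98),yellow=(403,98,3,-90),copper=(353,216,62,-77),red=(450,181,75,58),dark=(233,179,95,75),hat=(180,242,70,70))
out={};vis=[]
for n,(u,v,du,dv) in I.items():
    d=du*T[:,1]-dv*T[:,0];p0=np.r_[onplane(w,(u,v),.012)[0,:2],np.arctan2(d[1],d[0])-np.pi/2]
    p,e,vs=fit(n,[w],p0);q,e2,_=fit(n,[w,V["scene"],V["side"]],p,1,True)
    out[n]=(p[2]+np.pi/2)%np.pi-np.pi/2;print(n,p0,"wrist",p,round(e,3),"3cam",q,round(e2,3))
    out[n]=p;vis.append(cv2.resize(vs[0],(200,200)))
pickle.dump(out,open("p1.pkl","wb"))
cv2.imwrite("pics/f1.png",np.vstack([np.hstack(vis[:4]),np.hstack(vis[4:])]))
E
python3 run1.py
```

```text
green [ 0.4603  0.4238 -1.5587] wrist [ 0.4567  0.4292 -1.7276] 0.021 3cam [ 0.4588  0.4307 -1.7251 -0.0012] 0.079
black [ 0.6488  0.2482 -1.6769] wrist [ 0.6479  0.2501 -1.7579] 0.011 3cam [ 0.6501  0.2498 -1.7497 -0.0003] 0.085
blue [ 0.5811  0.3309 -1.7818] wrist [ 0.5803  0.3333 -1.8951] 0.008 3cam [ 0.5825  0.3343 -1.8963 -0.0007] 0.078
yellow [ 0.6234  0.0665 -1.3515] wrist [ 0.6211  0.066  -1.3702] 0.016 3cam [ 0.6239  0.0666 -1.3623 -0.    ] 0.068
copper [ 0.4573  0.0834 -1.996 ] wrist [ 0.4531  0.0813 -1.9683] 0.017 3cam [ 0.4537  0.0817 -1.9665  0.0013] 0.148
red [ 0.5376 -0.0293 -3.5472] wrist [ 0.535  -0.0323 -3.5312] 0.019 3cam [ 0.5379 -0.0318 -3.5367 -0.0013] 0.111
dark [ 0.4677  0.2545 -3.5572] wrist [ 0.4685  0.2541 -3.6073] 0.043 3cam [ 0.4711  0.2542 -3.6082 -0.001 ] 0.094
hat [ 0.3589  0.3106 -3.6743] wrist [ 0.3543  0.3131 -3.8209] 0.04 3cam [ 0.3552  0.3134 -3.8646 -0.0023] 0.078
```

View pics/f1.png

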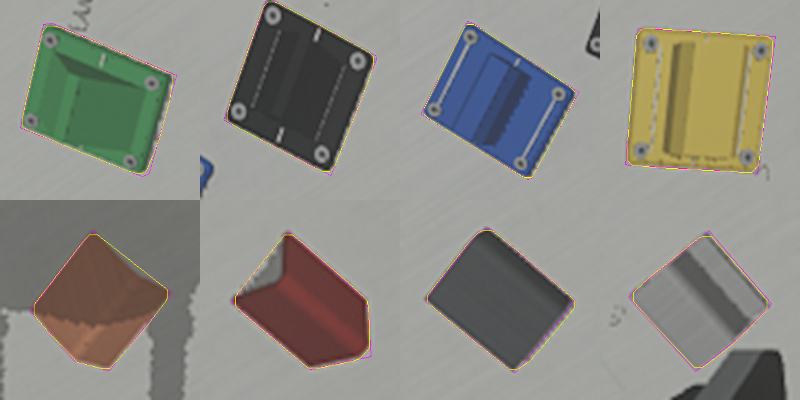

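All eight outlines match, and the free-z fit gives z = 0 ± 2 mm, so the heights agree with the text. Next I write a move calculator and go to the copper angle.

```bash
cat > go.py <<'E'
import sys
from h import *
def go(x,y,z,psi_deg):
    s=readout.read_state();T=R.from_rotvec(s["tcp_rot"]);a=np.radians(psi_deg)
    G=R.from_matrix(np.array([[np.cos(a),np.sin(a),0],[np.sin(a),-np.cos(a),0],[0,0,-1]]))
    d=T.inv().apply(np.array([x,y,z])-s["tool_pos"]);r=np.degrees((T.inv()*G).as_rotvec())
    print("t",round(s["time"],2),"pos",s["tool_pos"].round(4),"w",round(s["width"],3),"-> delta",d.round(4),"rot",r.round(2),"rows>=",int(max(np.linalg.norm(d)/.05,np.linalg.norm(r)/8.59))+1)
if __name__=="__main__": go(*map(float,sys.argv[1:5]))
E
python3 go.py .4535 .0815 .16 67.3; python3 - <<'E'
from h import *
from workcell import bot
print(bot.tip_extent,[a for a in dir(bot) if a[0]!="_"])
import pickle;w=pickle.load(open("v1.pkl","rb"))["wrist"]
print(onplane(w,[(0,70),(130,0)],0).round(3))
E
```

```text
t 2.5 pos [0.5216 0.158  0.3333] w 1.003 -> delta [-0.085   0.057   0.1733] rot [ 2.000e-02  3.000e-02 -5.282e+01] rows>= 7
0.017 ['MotionError', 'tip_extent']
[[0.53  0.567 0.   ]
 [0.649 0.416 0.   ]]
```

```bash
python3 - <<'E'
from h import *
import pickle;V=pickle.load(open("v1.pkl","rb"))
s=V["scene"];print(onplane(s,[(172,203),(183,300),(193,385)],0).round(3))
for z in (0,.1,.2): print(z,proj(V["wrist"],onplane(V["scene"],[(150,150),(165,250)],z)).round(0).tolist(), proj(V["scene"],onplane(V["wrist"],[(5,66),(125,3)],z)).round(0).tolist())
w=V["wrist"]["color"]; cv2.imwrite("pics/sc.png",np.hstack([cv2.resize(s["color"][80:400,60:330],(540,600)),cv2.resize(w[0:130,0:56],(258,600))]))
E
```

```text
[[0.859 0.214 0.   ]
 [0.607 0.47  0.   ]
 [0.48  0.6   0.   ]]
0 [[669.0, -466.0], [179.0, -71.0]] [[179.0, 351.0], [185.0, 278.0]]
0.1 [[408.0, -366.0], [-11.0, -6.0]] [[206.0, 256.0], [207.0, 213.0]]
0.2 [[8.0, -213.0], [-308.0, 96.0]] [[230.0, 169.0], [229.0, 146.0]]
```

View pics/sc.png

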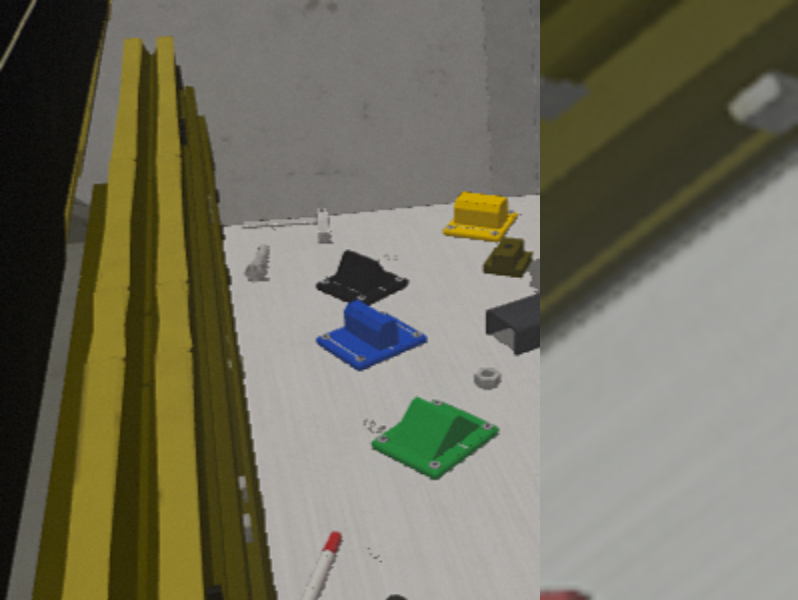

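>>> jog_arm(deltas=[-0.085,0.057,0.173,0,0,-52.8,1,-0.085,0.057,0.173,0,0,-52.8,1,-0.085,0.057,0.173,0,0,-52.8,1,-0.085,0.057,0.173,0,0,-52.8,1,-0.085,0.057,0.173,0,0,-52.8,1,-0.085,0.057,0.173,0,0,-52.8,1,-0.085,0.057,0.173,0,0,-52.8,1,-0.085,0.057,0.173,0,0,-52.8,1])

```text
time: 3.3
tool_pos: [0.4542, 0.0817, 0.1609]
tcp_rot: [2.618, 1.736, 0.002]
wrist_force: [0.2, -0.0, 0.7]
width: 0.999
grip_force: 0.0
```

```bash
cat > look.py <<'E'
import sys
from fit import *
import pickle
np.set_printoptions(precision=4,suppress=True)
P=pickle.load(open("p1.pkl","rb"));w=read_camera("wrist")
vis=[]
for n in sys.argv[2:]:
    p,e,v=fit(n,[w],P[n]);print(n,"old",P[n],"new",p,"err",round(e,3));vis.append(cv2.resize(v[0],(300,300)))
cv2.imwrite(sys.argv[1],np.hstack(vis));print(readout.read_state()["tool_pos"])
E
python3 look.py pics/l1.png copper
```

```text
copper old [ 0.4531  0.0813 -1.9683] new [ 0.4535  0.0812 -1.963 ] err 0.023
[0.4544 0.082  0.161 ]
```

The beam foot runs about 100 mm beyond the black and blue gauges, so the gripper clears it. The copper refit agrees with the first estimate. I descend with a margin and look at the fingertips before closing.

>>> jog_arm(deltas=[0,0.001,0.13,0,0,0,0.5,0,0.001,0.13,0,0,0,0.5,0,0.001,0.13,0,0,0,0.5,0,0.001,0.13,0,0,0,0.5,0,0.001,0.13,0,0,0,0.5])

```text
time: 3.85
tool_pos: [0.4551, 0.0822, 0.0307]
tcp_rot: [-2.616, -1.74, 0.001]
wrist_force: [0.4, 0.3, 0.6]
width: 0.747
grip_force: 0.0
```

```bash
python3 go.py .4535 .0812 .028 67.5; python3 - <<'E'
from h import *
c=read_camera("side");s=readout.read_state();T=R.from_rotvec(s["tcp_rot"])
u=proj(c,s["tool_pos"])[0].astype(int);print(u)
o=u-[50,40];im=cv2.resize(c["color"][o[1]:o[1]+80,o[0]:o[0]+100],None,fx=6,fy=6,interpolation=cv2.INTER_CUBIC)
for yy in(-.034,.034):
  for zz in (0,.01,.02,.03):
    q=(proj(c,s["tool_pos"]+T.apply([0,yy,zz]))[0]-o)*6;cv2.circle(im,tuple(q.astype(int)),3,(255,0,255),-1)
cv2.imwrite("pics/s2.png",im)
E
```

```text
t 3.85 pos [0.4551 0.0822 0.0307] w 0.747 -> delta [-0.0015 -0.0011  0.0027] rot [-0.02  0.01 -0.23] rows>= 1
[282 215]
```

View pics/s2.png

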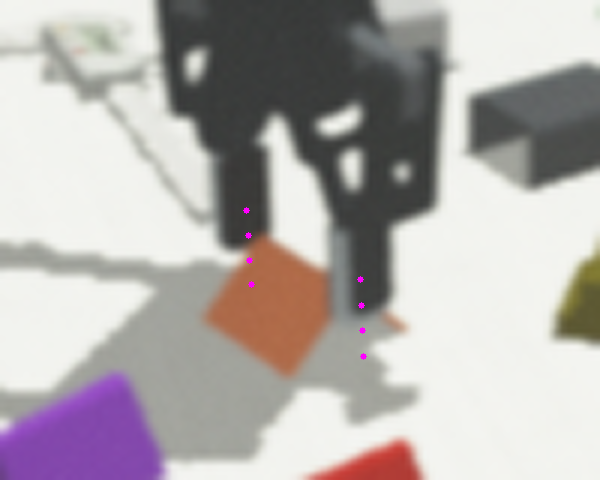

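The fingertips stand about 11 mm ahead of the TCP at this opening, i.e. z ≈ 20 mm, and they straddle the copper ends. I go down 12 mm more and close.

>>> jog_arm(deltas=[-0.0015,-0.001,0.0115,0,0,0,0.5,-0.0015,-0.001,0.0115,0,0,0,0.5,-0.0015,-0.001,0.0115,0,0,0,-0.2,-0.0015,-0.001,0.0115,0,0,0,-0.2,-0.0015,-0.001,0.0115,0,0,0,-0.2,-0.0015,-0.001,0.0115,0,0,0,-0.2,-0.0015,-0.001,0.0115,0,0,0,-0.2], squeeze=35)

```text
time: 4.6
tool_pos: [0.4537, 0.0813, 0.0196]
tcp_rot: [2.614, 1.742, 0.001]
wrist_force: [-1.7, 0.7, 6.5]
width: 0.599
grip_force: 35.9
```

>>> jog_arm(deltas=[0,0,-0.05,0,0,0,-0.2,0,0,-0.12,0,0,0,-0.2,0,0,-0.12,0,0,0,-0.2,0,0,-0.12,0,0,0,-0.2,0,0,-0.12,0,0,0,-0.2])

```text
time: 5.1
tool_pos: [0.4529, 0.0812, 0.1384]
tcp_rot: [2.614, 1.742, 0.0]
wrist_force: [-0.6, -0.5, -1.6]
width: 0.595
grip_force: 37.6
```

```bash
python3 go.py .457 .43 .14 81.1; python3 look.py pics/l2.png dark
```

```text
t 5.1 pos [0.4529 0.0812 0.1384] w 0.595 -> delta [ 0.3235 -0.1306 -0.0016] rot [ 1.000e-02 -0.000e+00 -1.376e+01] rows>= 7
dark old [ 0.4685  0.2541 -3.6073] new [ 0.4673  0.2515 -3.6097] err 0.055
[0.4519 0.081  0.1372]
```

>>> jog_arm(deltas=[0.195,-0.078,0,0,0,-13.8,-0.2,0.195,-0.078,0,0,0,-13.8,-0.2,0.195,-0.078,0,0,0,-13.8,-0.2,0.195,-0.078,0,0,0,-13.8,-0.2,0.195,-0.078,0,0,0,-13.8,-0.2,0.195,-0.078,0,0,0,-13.8,-0.2])

```text
time: 5.75
tool_pos: [0.4547, 0.292, 0.1361]
tcp_rot: [-2.382, -2.047, 0.007]
wrist_force: [-0.5, -0.4, -2.1]
width: 0.596
grip_force: 37.6
```

```bash
python3 look.py pics/l3.png green blue; python3 go.py .457 .43 .14 81.1; python3 -c "
from h import *
cv2.imwrite('pics/w3.png',read_camera('wrist')['color'])"
```

```text
green old [ 0.4567  0.4292 -1.7276] new [ 0.4567  0.4294 -1.735 ] err 0.012
blue old [ 0.5803  0.3333 -1.8951] new [ 0.5801  0.3335 -1.8939] err 0.021
[0.4547 0.2906 0.1363]
t 5.8 pos [0.4547 0.2906 0.1363] w 0.597 -> delta [ 0.1381 -0.019  -0.0042] rot [-0.2   0.2   0.15] rows>= 3
```

View pics/w3.png

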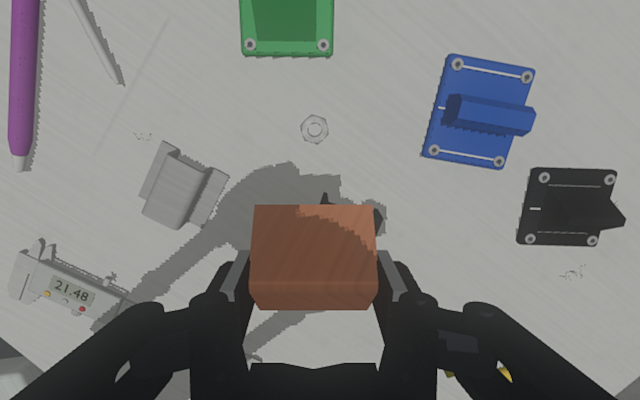

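The copper piece is held level between the jaws (314,258). Green is at the top (287,25), and its position is stable across views. I go over it.

```bash
python3 go.py .4568 .4297 .08 80.7
```

```text
t 5.85 pos [0.4549 0.2898 0.1366] w 0.595 -> delta [ 0.1387 -0.0195  0.0562] rot [-0.18  0.19  0.47] rows>= 4
```

>>> jog_arm(deltas=[0.05,-0.007,0,0,0,0.5,-0.2,0.139,-0.02,0.02,-0.2,0.2,0.5,-0.2,0.139,-0.02,0.056,-0.2,0.2,0.5,-0.2,0.139,-0.02,0.056,-0.2,0.2,0.5,-0.2,0.139,-0.02,0.056,-0.2,0.2,0.5,-0.2,0.139,-0.02,0.056,-0.2,0.2,0.5,-0.2,0.139,-0.02,0.056,-0.2,0.2,0.5,-0.2])

```text
time: 6.55
tool_pos: [0.4591, 0.4303, 0.0841]
tcp_rot: [2.397, 2.03, 0.01]
wrist_force: [-0.0, 0.2, -1.2]
width: 0.597
grip_force: 37.6
```

```bash
python3 go.py .4568 .4297 .031 80.7
```

```text
t 6.55 pos [0.4591 0.4303 0.0841] w 0.597 -> delta [-0.0012 -0.0024  0.0531] rot [ 0.27 -0.25 -0.16] rows>= 2
```

>>> jog_arm(deltas=[-0.001,-0.002,0.02,0.2,-0.2,0,-0.2,-0.001,-0.002,0.035,0.2,-0.2,0,-0.2,-0.001,-0.002,0.045,0.2,-0.2,0,-0.2,-0.001,-0.002,0.05,0.2,-0.2,0,-0.2,-0.001,-0.002,0.05,0.2,-0.2,0,-0.2,-0.001,-0.002,0.05,0.2,-0.2,0,-0.2])

```text
time: 7.15
tool_pos: [0.4564, 0.4313, 0.0331]
tcp_rot: [-2.395, -2.033, -0.001]
wrist_force: [-0.2, 1.3, -0.3]
width: 0.598
grip_force: 37.6
```

```bash
python3 go.py .4568 .4297 .031 80.7
```

```text
t 7.15 pos [0.4564 0.4313 0.0331] w 0.598 -> delta [-0.0015  0.0007  0.0021] rot [ 0.02 -0.02 -0.06] rows>= 1
```

>>> jog_arm(deltas=[-0.001,0,0.0025,0,0,0,-0.2,-0.001,0,0.0025,0,0,0,-0.2,-0.001,0,0.0025,0,0,0,0.6,-0.001,0,0.0025,0,0,0,0.6,-0.001,0,0.0025,0,0,0,0.6])

```text
time: 7.65
tool_pos: [0.456, 0.4303, 0.0304]
tcp_rot: [-2.395, -2.033, -0.001]
wrist_force: [-0.6, 0.5, 0.8]
width: 0.798
grip_force: 0.0
```

>>> jog_arm(deltas=[0,0,-0.03,0,0,0,0.6,0,0,-0.07,0,0,0,0.6,0,0,-0.12,0,0,0,1,0,0,-0.12,0,0,0,1,0,0,-0.12,0,0,0,1])

```text
time: 8.15
tool_pos: [0.4571, 0.4312, 0.1527]
tcp_rot: [-2.395, -2.033, -0.007]
wrist_force: [-0.2, -0.1, -0.1]
width: 1.003
grip_force: 0.0
```

```bash
cat > chk.py <<'E'
import sys
from fit import *
import pickle
np.set_printoptions(precision=4,suppress=True)
n,x,y,psi=sys.argv[1],*map(float,sys.argv[2:5])
w=read_camera("wrist");M[n]=M[n]+[0,0,.011]
p,e,v=fit(n,[w],[x,y,np.radians(psi)]);print(n,p,round(e,3))
q,e,v=fit(n,[w,read_camera("scene"),read_camera("side")],p,1,True);print("3cam",q,round(e,3))
cv2.imwrite(f"pics/chk_{n}.png",np.hstack([cv2.resize(a,(260,260)) for a in v]))
E
python3 chk.py copper .4568 .4297 80.7; python3 go.py .535 -.0322 .16 157.6
```

```text
copper [0.4551 0.4304 1.4055] 0.017
3cam [ 0.4562  0.4303  1.444  -0.0015] 0.127
t 8.3 pos [0.4548 0.4292 0.1482] w 1.004 -> delta [-0.4422  0.1542 -0.0109] rot [-2.100e-01  4.000e-02 -7.696e+01] rows>= 10
```

View pics/chk_copper.png

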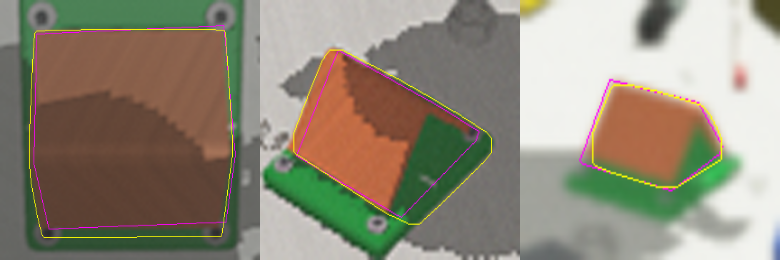

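Copper sits level and home on green, with the ends even. Next is the red angle.

>>> jog_arm(deltas=[-0.26,0.09,-0.01,0,0,-45,1,-0.26,0.09,-0.01,0,0,-45,1,-0.26,0.09,-0.01,0,0,-45,1,-0.26,0.09,-0.01,0,0,-45,1,-0.26,0.09,-0.01,0,0,-45,1,-0.26,0.09,-0.01,0,0,-45,1,-0.26,0.09,-0.01,0,0,-45,1])

```text
time: 9.0
tool_pos: [0.5016, 0.1547, 0.1583]
tcp_rot: [-1.439, -2.79, 0.006]
wrist_force: [0.4, 0.1, 0.1]
width: 0.999
grip_force: 0.0
```

```bash
python3 go.py .535 -.0322 .16 157.6
```

```text
t 9.0 pos [0.5016 0.1547 0.1583] w 0.999 -> delta [-0.1716 -0.0812 -0.0014] rot [ -0.23  -0.07 -32.15] rows>= 4
```

>>> jog_arm(deltas=[-0.172,-0.081,-0.001,0,0,-32,1,-0.172,-0.081,-0.001,0,0,-32,1,-0.172,-0.081,-0.001,0,0,-32,1,-0.172,-0.081,-0.001,0,0,-32,1,-0.172,-0.081,-0.001,0,0,-32,1,-0.172,-0.081,-0.001,0,0,-32,1])

```text
time: 9.6
tool_pos: [0.5362, -0.0291, 0.1595]
tcp_rot: [-0.614, -3.078, 0.0]
wrist_force: [0.1, -0.2, -0.2]
width: 0.997
grip_force: 0.0
```

```bash
python3 look.py pics/l4.png red; python3 go.py .535 -.0322 .03 157.6
```

```text
red old [ 0.535  -0.0323 -3.5312] new [ 0.5362 -0.031  -3.5339] err 0.007
[ 0.536  -0.0279  0.1596]
t 9.65 pos [ 0.536  -0.0279  0.1596] w 1.002 -> delta [-0.0011 -0.0043  0.1296] rot [-0.01 -0.18 -0.12] rows>= 3
```

>>> jog_arm(deltas=[-0.0015,-0.003,0.06,0,0,0,0.7,-0.0015,-0.003,0.11,0,0,0,0.5,-0.0015,-0.003,0.136,0,0,0,0.5,-0.0015,-0.003,0.138,0,0,0,0.5,-0.0015,-0.003,0.138,0,0,0,-0.2,-0.0015,-0.003,0.138,0,0,0,-0.2,-0.0015,-0.003,0.138,0,0,0,-0.2,-0.0015,-0.003,0.138,0,0,0,-0.2])

```text
time: 10.45
tool_pos: [0.5388, -0.0314, 0.0254]
tcp_rot: [0.608, 3.078, 0.001]
wrist_force: [-0.6, 0.8, -1.3]
width: 0.599
grip_force: 37.1
```

>>> jog_arm(deltas=[0,0,0,0,0,0,-0.2,0,0,-0.05,0,0,0,-0.2,0,0,-0.12,0,0,0,-0.2,0,0,-0.12,0,0,0,-0.2,0,0,-0.12,0,0,0,-0.2])

```text
time: 10.95
tool_pos: [0.5407, -0.0319, 0.1487]
tcp_rot: [0.608, 3.072, 0.002]
wrist_force: [0.4, -0.2, -0.5]
width: 0.6
grip_force: 37.3
```

```bash
python3 go.py .649 .15 .14 79.4;  python3 -c "
from h import *
cv2.imwrite('pics/w4.png',read_camera('wrist')['color'][100:,150:500])"
```

```text
t 10.95 pos [ 0.5407 -0.0319  0.1487] w 0.6 -> delta [-0.0308  0.2094  0.0096] rot [ 0.52  0.35 78.22] rows>= 10
```

View pics/w4.png

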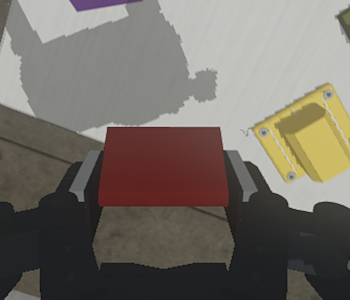

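Red is held level (gripper-view crop, piece at 163,167). On to black, with a look at it on the way.

>>> jog_arm(deltas=[-0.02,0.13,0.006,0.3,0.2,50,-0.2,-0.02,0.13,0.006,0.3,0.2,50,-0.2,-0.02,0.13,0.006,0.3,0.2,50,-0.2,-0.02,0.13,0.006,0.3,0.2,50,-0.2,-0.02,0.13,0.006,0.3,0.2,50,-0.2,-0.02,0.13,0.006,0.3,0.2,50,-0.2,-0.02,0.13,0.006,0.3,0.2,50,-0.2])

```text
time: 11.7
tool_pos: [0.6032, 0.0812, 0.1345]
tcp_rot: [-1.85, -2.529, 0.012]
wrist_force: [-0.1, 0.4, -1.2]
width: 0.6
grip_force: 37.4
```

```bash
python3 go.py .649 .12 .14 79.4
```

```text
t 11.7 pos [0.6032 0.0812 0.1345] w 0.6 -> delta [ 0.0232  0.0553 -0.0061] rot [-0.62  0.04 28.23] rows>= 4
```

>>> jog_arm(deltas=[0.023,0.055,-0.006,-0.6,0,28.2,-0.2,0.023,0.055,-0.006,-0.6,0,28.2,-0.2,0.023,0.055,-0.006,-0.6,0,28.2,-0.2,0.023,0.055,-0.006,-0.6,0,28.2,-0.2,0.023,0.055,-0.006,-0.6,0,28.2,-0.2,0.023,0.055,-0.006,-0.6,0,28.2,-0.2])

```text
time: 12.3
tool_pos: [0.6497, 0.1195, 0.1417]
tcp_rot: [2.412, 2.01, 0.002]
wrist_force: [-0.1, -0.2, -0.4]
width: 0.597
grip_force: 37.4
```

```bash
python3 look.py pics/l5.png black blue; python3 go.py .649 .249 .09 79.4
```

```text
black old [ 0.6479  0.2501 -1.7579] new [ 0.6489  0.2514 -1.7603] err 0.018
t 12.35 pos [0.6499 0.1196 0.142 ] w 0.598 -> delta [ 0.1271 -0.0244  0.0519] rot [ 0.16 -0.    0.16] rows>= 3Traceback (most recent call last):
  File "look.py", line 8, in <module>
    p,e,v=fit(n,[w],P[n]);print(n,"old",P[n],"new",p,"err",round(e,3));vis.append(cv2.resize(v[0],(300,300)))
          ~~~^^^^^^^^^^^^
  File "fit.py", line 28, in fit
    D=[(c,)+seg(c,n,p) for c in cams]
            ~~~^^^^^^^
  File "fit.py", line 21, in seg
    cv2.grabCut(im,gm,None,np.zeros((1,65)),np.zeros((1,65)),4,cv2.GC_INIT_WITH_MASK)
    ~~~~~~~~~~~^^^^^^^^^^^^^^^^^^^^^^^^^^^^^^^^^^^^^^^^^^^^^^^^^^^^^^^^^^^^^^^^^^^^^^
cv2.error: OpenCV(4.12.0) /io/opencv/modules/imgproc/src/grabcut.cpp:386: error: (-215:Assertion failed) !bgdSamples.empty() && !fgdSamples.empty() in function 'initGMMs'
```

>>> jog_arm(deltas=[0.128,-0.024,0,0,0,0,-0.2,0.128,-0.024,0,0,0,0,-0.2,0.128,-0.024,0.03,0,0,0,-0.2,0.128,-0.024,0.052,0,0,0,-0.2,0.128,-0.024,0.052,0,0,0,-0.2,0.128,-0.024,0.052,0,0,0,-0.2,0.128,-0.024,0.052,0,0,0,-0.2])

```text
time: 13.05
tool_pos: [0.6517, 0.2495, 0.0925]
tcp_rot: [2.414, 2.004, 0.008]
wrist_force: [0.3, -0.1, 0.2]
width: 0.598
grip_force: 37.4
```

```bash
python3 go.py .649 .2495 .0365 79.2
```

```text
t 13.05 pos [0.6517 0.2495 0.0925] w 0.598 -> delta [-0.0006 -0.003   0.056 ] rot [ 0.36 -0.09  0.21] rows>= 2
```

>>> jog_arm(deltas=[-0.0005,-0.0025,0.02,0.3,0,0,-0.2,-0.0005,-0.0025,0.035,0.3,0,0,-0.2,-0.0005,-0.0025,0.046,0.3,0,0,-0.2,-0.0005,-0.0025,0.053,0.3,0,0,-0.2,-0.0005,-0.0025,0.053,0.3,0,0,-0.2,-0.0005,-0.0025,0.053,0.3,0,0,-0.2])

```text
time: 13.65
tool_pos: [0.6494, 0.2523, 0.0378]
tcp_rot: [-2.415, -2.006, -0.007]
wrist_force: [1.6, 7.9, -1.0]
width: 0.593
grip_force: 37.4
```

```bash
python3 go.py .649 .2495 .0365 79.2
```

```text
t 13.65 pos [0.6494 0.2523 0.0378] w 0.593 -> delta [-0.0028  0.0002  0.0013] rot [ 0.06 -0.26  0.22] rows>= 1
```

>>> jog_arm(deltas=[0.0015,0,0.001,0,0,0,-0.2,0.0015,0,0.0015,0,0,0,-0.2,0.0015,0,0.0015,0,0,0,-0.2])

```text
time: 13.95
tool_pos: [0.6495, 0.2527, 0.0371]
tcp_rot: [-2.416, -2.007, -0.004]
wrist_force: [0.8, 5.2, 3.0]
width: 0.601
grip_force: 37.8
```

```bash
python3 go.py .649 .2495 .0365 79.2
```

```text
t 13.95 pos [0.6495 0.2527 0.0371] w 0.601 -> delta [-0.0032  0.0001  0.0006] rot [ 0.04 -0.16  0.23] rows>= 1
```

Contact is light (3 N up, 5 N sideways). Release, rise and check.

>>> jog_arm(deltas=[0.001,0,0.0005,0,0,0,0.6,0.001,0,0.0005,0,0,0,0.6,0.001,0,0.0005,0,0,0,0.6])

```text
time: 14.25
tool_pos: [0.6478, 0.2515, 0.0347]
tcp_rot: [-2.415, -2.006, 0.004]
wrist_force: [0.6, -0.0, 0.8]
width: 0.796
grip_force: 0.0
```

>>> jog_arm(deltas=[0,0,-0.03,0,0,0,0.6,0,0,-0.07,0,0,0,0.6,0,0,-0.12,0,0,0,1,0,0,-0.12,0,0,0,1,0,0,-0.12,0,0,0,1])

```text
time: 14.75
tool_pos: [0.6501, 0.2524, 0.1584]
tcp_rot: [2.416, 2.007, 0.005]
wrist_force: [-0.0, 0.3, 0.1]
width: 1.002
grip_force: 0.0
```

```bash
python3 chk.py red .649 .2505 79.2; python3 go.py .4675 .2525 .16 63.2
```

```text
red [0.6472 0.2512 1.3833] 0.028
3cam [ 0.6476  0.2513  1.4137 -0.0023] 0.146
t 14.9 pos [0.6474 0.2516 0.1536] w 1.004 -> delta [-0.0321 -0.177  -0.0056] rot [-0.23  0.13 16.23] rows>= 4
```

View pics/chk_red.png

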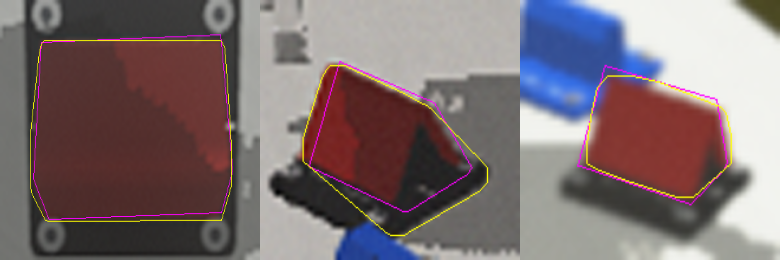

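Red is seated squarely on black. Next is the dark channel.

>>> jog_arm(deltas=[-0.032,-0.177,-0.006,0,0,16.2,1,-0.032,-0.177,-0.006,0,0,16.2,1,-0.032,-0.177,-0.006,0,0,16.2,1,-0.032,-0.177,-0.006,0,0,16.2,1,-0.032,-0.177,-0.006,0,0,16.2,1,-0.032,-0.177,-0.006,0,0,16.2,1])

```text
time: 15.5
tool_pos: [0.4679, 0.253, 0.1607]
tcp_rot: [-2.674, -1.648, 0.004]
wrist_force: [0.9, -0.3, -0.1]
width: 1.001
grip_force: 0.0
```

```bash
python3 look.py pics/l6.png dark; python3 go.py .468 .2535 .0205 63.2
```

```text
dark old [ 0.4685  0.2541 -3.6073] new [ 0.4683  0.2543 -3.6096] err 0.029
[0.4691 0.2532 0.1612]
t 15.55 pos [0.4691 0.2532 0.1612] w 0.997 -> delta [-1.000e-04 -9.000e-04  1.407e-01] rot [-0.08  0.03  0.05] rows>= 3
```

View pics/l6.png

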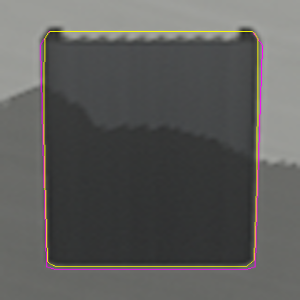

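The fit matches the channel's outline. Descend and grip.

>>> jog_arm(deltas=[0.0005,-0.001,0.06,0,0,0,0.8,0.0005,-0.001,0.11,0,0,0,0.5,0.0005,-0.001,0.138,0,0,0,0.5,0.0005,-0.001,0.14,0,0,0,0.5,0.0005,-0.001,0.14,0,0,0,-0.3,0.0005,-0.001,0.14,0,0,0,-0.3,0.0005,-0.001,0.14,0,0,0,-0.3,0.0005,-0.001,0.14,0,0,0,-0.3])

```text
time: 16.35
tool_pos: [0.4698, 0.2551, 0.0241]
tcp_rot: [-2.675, -1.647, -0.005]
wrist_force: [0.5, 0.9, -1.4]
width: 0.534
grip_force: 41.3
```

>>> jog_arm(deltas=[0,0,0,0,0,0,-0.3,0,0,-0.05,0,0,0,-0.3,0,0,-0.12,0,0,0,-0.3,0,0,-0.12,0,0,0,-0.3,0,0,-0.12,0,0,0,-0.3])

```text
time: 16.85
tool_pos: [0.4715, 0.2559, 0.1474]
tcp_rot: [2.675, 1.647, 0.015]
wrist_force: [1.3, -0.0, -1.2]
width: 0.528
grip_force: 41.5
```

```bash
python3 go.py .53 .066 .14 11.8
```

```text
t 16.85 pos [0.4715 0.2559 0.1474] w 0.528 -> delta [-0.1433  0.1377  0.0069] rot [ 0.06 -0.58 51.45] rows>= 6
```

>>> jog_arm(deltas=[-0.143,0.138,0.007,0,-0.5,51.5,-0.3,-0.143,0.138,0.007,0,-0.5,51.5,-0.3,-0.143,0.138,0.007,0,-0.5,51.5,-0.3,-0.143,0.138,0.007,0,-0.5,51.5,-0.3,-0.143,0.138,0.007,0,-0.5,51.5,-0.3,-0.143,0.138,0.007,0,-0.5,51.5,-0.3,-0.143,0.138,0.007,0,-0.5,51.5,-0.3,-0.143,0.138,0.007,0,-0.5,51.5,-0.3])

```text
time: 17.65
tool_pos: [0.526, 0.0644, 0.1335]
tcp_rot: [3.121, 0.327, -0.016]
wrist_force: [0.3, -0.0, -2.4]
width: 0.531
grip_force: 41.4
```

```bash
python3 look.py pics/l7.png yellow; python3 go.py .622 .0662 .09 11.8
```

```text
yellow old [ 0.6211  0.066  -1.3702] new [ 0.6211  0.0663 -1.3638] err 0.015
[0.5263 0.0646 0.1338]
t 17.7 pos [0.5263 0.0646 0.1338] w 0.529 -> delta [0.0944 0.0182 0.0429] rot [0.15 0.57 0.15] rows>= 3
```

>>> jog_arm(deltas=[0.05,0.01,0,0,0.5,0,-0.3,0.094,0.018,0,0,0.5,0,-0.3,0.094,0.018,0.03,0,0.5,0,-0.3,0.094,0.018,0.043,0,0.5,0,-0.3,0.094,0.018,0.043,0,0.5,0,-0.3,0.094,0.018,0.043,0,0.5,0,-0.3])

```text
time: 18.3
tool_pos: [0.621, 0.0661, 0.0904]
tcp_rot: [3.122, 0.323, -0.003]
wrist_force: [0.1, 0.1, -1.2]
width: 0.53
grip_force: 41.3
```

```bash
python3 go.py .6215 .0662 .0365 11.7
```

```text
t 18.3 pos [0.621  0.0661 0.0904] w 0.53 -> delta [ 0.0007 -0.0002  0.0539] rot [0.14 0.11 0.12] rows>= 2
```

>>> jog_arm(deltas=[0.0005,0,0.02,0,0,0,-0.3,0.0005,0,0.035,0,0,0,-0.3,0.0005,0,0.046,0,0,0,-0.3,0.0005,0,0.053,0,0,0,-0.3,0.0005,0,0.053,0,0,0,-0.3,0.0005,0,0.053,0,0,0,-0.3])

```text
time: 18.9
tool_pos: [0.6226, 0.0659, 0.038]
tcp_rot: [3.123, 0.321, -0.001]
wrist_force: [-2.1, 1.8, -1.7]
width: 0.531
grip_force: 41.3
```

```bash
python3 go.py .6215 .0662 .035 11.7
```

```text
t 18.9 pos [0.6226 0.0659 0.038 ] w 0.531 -> delta [-0.001  -0.0005  0.003 ] rot [0.13 0.03 0.04] rows>= 1
```

>>> jog_arm(deltas=[0,0,0.0015,0,0,0,-0.3,0,0,0.0025,0,0,0,-0.3,0,0,0.0025,0,0,0,-0.3,0,0,0.0025,0,0,0,0.5,0,0,0.0025,0,0,0,0.5,0,0,0.0025,0,0,0,0.5])

```text
time: 19.5
tool_pos: [0.6235, 0.0654, 0.036]
tcp_rot: [3.122, 0.321, 0.003]
wrist_force: [0.1, -0.1, -0.4]
width: 0.753
grip_force: 0.0
```

>>> jog_arm(deltas=[0,0,-0.03,0,0,0,0.5,0,0,-0.07,0,0,0,0.6,0,0,-0.12,0,0,0,1,0,0,-0.12,0,0,0,1,0,0,-0.12,0,0,0,1])

```text
time: 20.0
tool_pos: [0.6246, 0.0659, 0.1583]
tcp_rot: [3.122, 0.321, 0.009]
wrist_force: [-0.3, 0.1, -0.7]
width: 1.001
grip_force: 0.0
```

```bash
python3 chk.py dark .6215 .0662 -78.2; python3 go.py .355 .3135 .16 50.4
```

```text
dark [ 0.6223  0.065  -1.3764] 0.033
3cam [ 0.6246  0.0652 -1.3674 -0.0011] 0.08
t 20.15 pos [0.6215 0.0658 0.1537] w 1.003 -> delta [-0.2106 -0.2967 -0.0064] rot [  0.08   0.2  -38.66] rows>= 8
```

View pics/chk_dark.png

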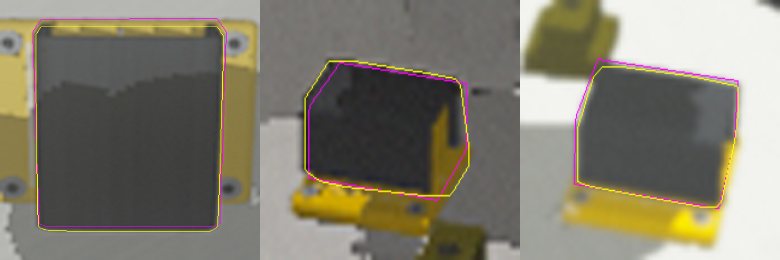

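The dark channel is home on yellow: centred, level and bend along the ridge. Now the hat.

>>> jog_arm(deltas=[-0.21,-0.297,-0.006,0,0,-38.7,1,-0.21,-0.297,-0.006,0,0,-38.7,1,-0.21,-0.297,-0.006,0,0,-38.7,1,-0.21,-0.297,-0.006,0,0,-38.7,1,-0.21,-0.297,-0.006,0,0,-38.7,1,-0.21,-0.297,-0.006,0,0,-38.7,1,-0.21,-0.297,-0.006,0,0,-38.7,1,-0.21,-0.297,-0.006,0,0,-38.7,1])

```text
time: 20.95
tool_pos: [0.3525, 0.3153, 0.1587]
tcp_rot: [2.837, 1.343, -0.007]
wrist_force: [0.9, 0.1, 0.5]
width: 0.998
grip_force: 0.0
```

>>> jog_arm(deltas=[0,0,0,0,0,0,1,0,0,0,0,0,0,1])

```text
time: 21.15
tool_pos: [0.3568, 0.3134, 0.1597]
tcp_rot: [2.838, 1.338, -0.003]
wrist_force: [0.4, -0.8, 0.9]
width: 0.999
grip_force: 0.0
```

```bash
python3 look.py pics/l8.png hat; python3 go.py .355 .3135 .023 50.4
```

```text
hat old [ 0.3543  0.3131 -3.8209] new [ 0.3529  0.3142 -3.8082] err 0.013
[0.3574 0.3132 0.1599]
t 21.2 pos [0.3574 0.3132 0.1599] w 1.0 -> delta [-0.0009 -0.0024  0.1369] rot [0.17 0.17 0.02] rows>= 3
```

View pics/l8.png

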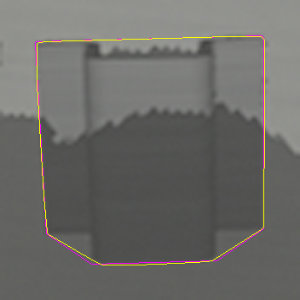

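>>> jog_arm(deltas=[-0.002,-0.003,0.06,0,0,-1.4,0.6,-0.002,-0.003,0.11,0,0,-1.4,0.4,-0.002,-0.003,0.135,0,0,-1.4,0.2,-0.002,-0.003,0.137,0,0,-1.4,0.2,-0.002,-0.003,0.137,0,0,-1.4,-0.2,-0.002,-0.003,0.137,0,0,-1.4,-0.6,-0.002,-0.003,0.137,0,0,-1.4,-0.6,-0.002,-0.003,0.137,0,0,-1.4,-0.6])

```text
time: 22.0
tool_pos: [0.3548, 0.3151, 0.0256]
tcp_rot: [2.824, 1.372, 0.005]
wrist_force: [-0.3, 0.1, -1.6]
width: 0.341
grip_force: 38.8
```

>>> jog_arm(deltas=[0,0,0,0,0,0,-0.6,0,0,0,0,0,0,-0.6])

```text
time: 22.2
tool_pos: [0.3542, 0.3148, 0.0249]
tcp_rot: [2.823, 1.373, 0.003]
wrist_force: [-0.8, -0.8, 4.5]
width: 0.339
grip_force: 39.6
```

>>> jog_arm(deltas=[0,0,-0.04,0,0,0,-0.6,0,0,-0.12,0,0,0,-0.6,0,0,-0.12,0,0,0,-0.6,0,0,-0.12,0,0,0,-0.6,0,0,-0.12,0,0,0,-0.6])

```text
time: 22.7
tool_pos: [0.3535, 0.3147, 0.1444]
tcp_rot: [2.823, 1.373, 0.002]
wrist_force: [-0.7, -1.1, -2.2]
width: 0.34
grip_force: 38.9
```

```bash
python3 go.py .50 .31 .14 106; python3 go.py .5803 .3335 .09 161.4
```

```text
t 22.7 pos [0.3535 0.3147 0.1444] w 0.34 -> delta [0.0868 0.1182 0.0048] rot [  0.16   0.06 -54.14] rows>= 7
t 22.7 pos [0.3535 0.3147 0.1444] w 0.34 -> delta [0.1548 0.1667 0.0549] rot [   0.13    0.14 -109.54] rows>= 13
```

>>> jog_arm(deltas=[0.087,0.118,0.005,0,0,-54,-0.6,0.087,0.118,0.005,0,0,-54,-0.6,0.087,0.118,0.005,0,0,-54,-0.6,0.087,0.118,0.005,0,0,-54,-0.6,0.087,0.118,0.005,0,0,-54,-0.6,0.087,0.118,0.005,0,0,-54,-0.6,0.087,0.118,0.005,0,0,-54,-0.6,0.087,0.118,0.005,0,0,-54,-0.6])

```text
time: 23.5
tool_pos: [0.4981, 0.3089, 0.1357]
tcp_rot: [1.894, 2.506, -0.01]
wrist_force: [-1.0, -0.8, -1.5]
width: 0.341
grip_force: 38.8
```

```bash
python3 go.py .5803 .3335 .12 161.4
```

```text
t 23.5 pos [0.4981 0.3089 0.1357] w 0.341 -> delta [0.0013 0.0859 0.0153] rot [ -0.38   0.08 -55.56] rows>= 7
```

>>> jog_arm(deltas=[0.0013,0.086,0.015,-0.4,0,-55.5,-0.6,0.0013,0.086,0.015,-0.4,0,-55.5,-0.6,0.0013,0.086,0.015,-0.4,0,-55.5,-0.6,0.0013,0.086,0.015,-0.4,0,-55.5,-0.6,0.0013,0.086,0.015,-0.4,0,-55.5,-0.6,0.0013,0.086,0.015,-0.4,0,-55.5,-0.6,0.0013,0.086,0.015,-0.4,0,-55.5,-0.6,0.0013,0.086,0.015,-0.4,0,-55.5,-0.6])

```text
time: 24.3
tool_pos: [0.581, 0.334, 0.1218]
tcp_rot: [0.51, 3.097, 0.001]
wrist_force: [-0.1, -0.1, -0.8]
width: 0.341
grip_force: 38.9
```

>>> jog_arm(deltas=[0,0,0,0,0,0,-0.6,0,0,0,0,0,0,-0.6])

```text
time: 24.5
tool_pos: [0.5818, 0.3345, 0.1231]
tcp_rot: [0.511, 3.095, 0.003]
wrist_force: [-0.6, 0.5, -0.9]
width: 0.341
grip_force: 38.9
```

```bash
python3 go.py .5803 .3335 .0385 161.4
```

```text
t 24.5 pos [0.5818 0.3345 0.1231] w 0.341 -> delta [ 0.0014 -0.0016  0.0846] rot [ 0.16  0.23 -0.15] rows>= 2
```

>>> jog_arm(deltas=[0.001,-0.001,0.04,0.1,0.2,0,-0.6,0.001,-0.001,0.06,0.1,0.2,0,-0.6,0.001,-0.001,0.073,0.1,0.2,0,-0.6,0.001,-0.001,0.08,0.1,0.2,0,-0.6,0.001,-0.001,0.0835,0.1,0.2,0,-0.6,0.001,-0.001,0.0835,0.1,0.2,0,-0.6,0.001,-0.001,0.0835,0.1,0.2,0,-0.6])

```text
time: 25.2
tool_pos: [0.582, 0.3343, 0.0412]
tcp_rot: [0.509, 3.097, 0.004]
wrist_force: [-0.5, -0.3, -0.6]
width: 0.345
grip_force: 38.8
```

```bash
python3 go.py .5803 .3335 .036 161.4
```

```text
t 25.2 pos [0.582  0.3343 0.0412] w 0.345 -> delta [ 0.0013 -0.0013  0.0052] rot [ 0.15  0.13 -0.07] rows>= 1
```

>>> jog_arm(deltas=[0.001,-0.001,0.003,0,0,0,-0.6,0.001,-0.001,0.005,0,0,0,-0.6,0.001,-0.001,0.005,0,0,0,-0.6,0.001,-0.001,0.005,0,0,0,-0.6])

```text
time: 25.6
tool_pos: [0.5809, 0.3341, 0.036]
tcp_rot: [0.509, 3.097, 0.005]
wrist_force: [1.5, 1.1, -0.2]
width: 0.341
grip_force: 39.0
```

>>> jog_arm(deltas=[0,0,0,0,0,0,0,0,0,0,0,0,0,0.1,0,0,0,0,0,0,0.1,0,0,-0.03,0,0,0,0.1,0,0,-0.07,0,0,0,0.5,0,0,-0.12,0,0,0,1,0,0,-0.12,0,0,0,1,0,0,-0.12,0,0,0,1])

```text
time: 26.4
tool_pos: [0.5813, 0.334, 0.1581]
tcp_rot: [0.508, 3.095, 0.007]
wrist_force: [-0.8, -0.1, 0.7]
width: 1.0
grip_force: 0.0
```

```bash
python3 chk.py hat .5803 .3335 -108.5; python3 - <<'E'
from h import *
s=read_camera("scene")["color"][150:350,200:420]
cv2.imwrite("pics/fin.png",np.hstack([cv2.resize(cv2.imread("pics/chk_hat.png"),(390,130)),cv2.resize(s[:130],None,fx=1,fy=1)]) if 0 else np.vstack([cv2.imread("pics/chk_hat.png")[:, :780],cv2.resize(s,(780,340))[:, :780]]))
print(readout.read_state()["tool_pos"])
E
```

```text
hat [ 0.5762  0.3339 -1.8987] 0.144
3cam [ 0.5778  0.3321 -1.9453 -0.0054] 0.198
[0.57855723 0.33256185 0.15304159]
```

View pics/fin.png

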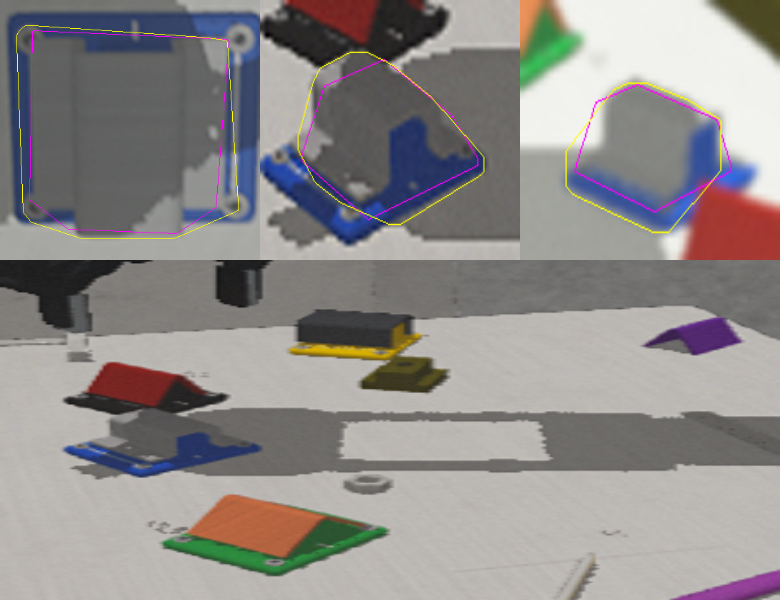

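The other three sit well, and the T-block and nut are untouched. Here the arm's shadow fooled the hat segmentation, though the hat itself looks square and level on blue. I move the arm aside and check numerically.

>>> jog_arm(deltas=[0.1,0.03,-0.1,0,0,0,1,0.15,0.1,-0.1,0,0,0,1,0.15,0.1,-0.1,0,0,0,1,0.15,0.1,-0.1,0,0,0,1,0.15,0.1,-0.1,0,0,0,1,0.15,0.1,-0.1,0,0,0,1,0.15,0.1,-0.1,0,0,0,1])

```text
time: 27.3
tool_pos: [0.4694, 0.4747, 0.2532]
tcp_rot: [0.509, 3.1, -0.003]
wrist_force: [0.1, -1.4, 0.3]
width: 1.001
grip_force: 0.0
```

```bash
cat > edge.py <<'E'
from h import *
from scipy.optimize import minimize
np.set_printoptions(precision=4,suppress=True)
def line(a,b): return np.linspace(a,b,60)
def hat(): 
    L=[]
    for s in(1,-1):
        L+=[line((s*15,-25,26),(s*15,25,26)),line((s*28,-25,3),(s*28,25,3)),line((-15,s*25,26),(15,s*25,26))]
    return np.vstack(L)/1e3
def plate(): return np.vstack([line((s*37,-29,8),(s*37,29,8)) for s in(1,-1)]+[line((-34,s*32,8),(34,s*32,8)) for s in(1,-1)])/1e3
cams=[read_camera(n) for n in("wrist","scene","side")]
E=[]
for c in cams:
    im=cv2.resize(c["color"],None,fx=3,fy=3,interpolation=cv2.INTER_CUBIC)
    e=np.max([cv2.Canny(cv2.GaussianBlur(ch,(0,0),2),15,45) for ch in cv2.split(im)],0)
    E.append(np.minimum(cv2.distanceTransform(255-e,cv2.DIST_L2,5)/3,3))
def cost(p,X,idx):
    W=R.from_euler("z",p[2]).apply(X)+[p[0],p[1],p[3]];t=0
    for i in idx:
        u=((proj(cams[i],W)+.5)*3-.5).astype(np.float32)
        t+=cv2.remap(E[i],u[:,:1],u[:,1:],cv2.INTER_LINEAR,borderValue=3).mean()
    return t/len(idx)
for name,X,z in(("plate",plate(),0),("hat",hat(),.011)):
    for idx in([0],[0,1,2]):
        best=min((minimize(cost,[.5803+dx,.3335+dy,-1.894,z+dz],args=(X,idx),method="Nelder-Mead",options=dict(initial_simplex=np.array([.5803+dx,.3335+dy,-1.894,z+dz])+np.vstack([np.zeros(4),np.diag([.003,.003,.03,.003])]))) for dx in(-.003,0,.003) for dy in(-.003,0,.003) for dz in(-.003,.003)),key=lambda r:r.fun)
        print(name,idx,best.x,round(best.fun,3))
print(readout.read_state()["tool_pos"],[round(float(v),0) for v in proj(cams[0],[.58,.333,.03])[0]])
E
python3 edge.py
```

```text
plate [0] [ 0.6077  0.317  -1.9168 -0.049 ] 0.548
plate [0, 1, 2] [ 0.5819  0.3329 -1.8986 -0.0054] 0.835
hat [0] [ 0.5775  0.333  -1.8814  0.0118] 0.655
hat [0, 1, 2] [ 0.5808  0.3345 -1.9668  0.0082] 0.601
[0.4701 0.474  0.2534] [231.0, 301.0]
```

```bash
python3 go.py .50 .25 .22 75
```

```text
t 27.45 pos [0.4701 0.474  0.2534] w 0.997 -> delta [-0.1004 -0.2024  0.0336] rot [-4.000e-02  6.000e-02  8.624e+01] rows>= 11
```

>>> jog_arm(deltas=[-0.1,-0.2,0.034,0,0,65,1,-0.1,-0.2,0.034,0,0,65,1,-0.1,-0.2,0.034,0,0,65,1,-0.1,-0.2,0.034,0,0,65,1,-0.1,-0.2,0.034,0,0,65,1,-0.1,-0.2,0.034,0,0,65,1,-0.1,-0.2,0.034,0,0,65,1,-0.1,-0.2,0.034,0,0,65,1])

```text
time: 28.25
tool_pos: [0.5006, 0.2523, 0.2203]
tcp_rot: [2.105, 2.332, 0.002]
wrist_force: [0.3, 0.3, 0.3]
width: 0.999
grip_force: 0.0
```

>>> jog_arm(deltas=[0,0,0,0,0,21,1,0,0,0,0,0,21,1,0,0,0,0,0,21,1,0,0,0,0,0,21,1,0,0,0,0,0,21,1])

```text
time: 28.75
tool_pos: [0.5005, 0.2535, 0.2206]
tcp_rot: [-2.486, -1.92, -0.002]
wrist_force: [-0.4, -0.6, -0.3]
width: 1.005
grip_force: 0.0
```

```bash
python3 edge.py; python3 chk.py hat .5795 .3335 -108.5
```

```text
plate [0] [ 0.5799  0.3343 -1.8934 -0.0022] 0.079
plate [0, 1, 2] [ 0.5802  0.3345 -1.8949 -0.0036] 0.494
hat [0] [ 0.5779  0.3323 -1.9079  0.0137] 0.532
hat [0, 1, 2] [ 0.5792  0.3329 -1.9025  0.0081] 0.605
[0.5005 0.2541 0.2209] [379.0, 71.0]
hat [ 0.5793  0.3382 -1.829 ] 0.154
3cam [ 0.5807  0.3377 -1.7848 -0.0031] 0.208
```

```bash
python3 - <<'E'
from h import *
from scipy.ndimage import map_coordinates
G=np.array([.5800,.3339,-1.894])
def W(X): return R.from_euler("z",G[2]).apply(np.array(X)/1e3)+[G[0],G[1],0]
t=np.linspace(-20,20,41);off=np.arange(-6,6.01,.25)
for cn in("wrist","scene","side"):
    c=read_camera(cn);im=cv2.GaussianBlur(c["color"],(0,0),.6).astype(float)
    def scan(name,f):
        prof=[]
        for o in off:
            u=proj(c,W([f(a,o) for a in t]));prof.append([np.mean(map_coordinates(im[:,:,k],[u[:,1],u[:,0]],order=1)) for k in range(3)])
        g=np.abs(np.diff(np.array(prof),axis=0)).sum(1);i=np.argsort(-g)
        pk=[j for j in i if (j==0 or g[j]>=g[j-1]) and (j==len(g)-1 or g[j]>=g[j+1])][:3]
        print(cn,name,[(round(off[j]+.125,2),round(g[j],1)) for j in pk])
    scan("crown +x",lambda a,o:(15+o,a,37)); scan("crown -x",lambda a,o:(-15+o,a,37))
    scan("lip +x",lambda a,o:(28+o,a,14)); scan("lip -x",lambda a,o:(-28+o,a,14))
    scan("crown +y",lambda a,o:(a*.55,25+o,37)); scan("crown -y",lambda a,o:(a*.55,-25+o,37))
    scan("plate +x",lambda a,o:(37+o,a,8)); scan("plate -x",lambda a,o:(-37+o,a,8))
E
```

```text
wrist crown +x [(np.float64(4.12), np.float64(18.0)), (np.float64(0.88), np.float64(11.2)), (np.float64(-1.62), np.float64(5.0))]
wrist crown -x [(np.float64(1.88), np.float64(9.4)), (np.float64(3.62), np.float64(5.1)), (np.float64(4.62), np.float64(4.8))]
wrist lip +x [(np.float64(1.62), np.float64(18.0)), (np.float64(5.88), np.float64(5.5)), (np.float64(-1.12), np.float64(0.5))]
wrist lip -x [(np.float64(-0.12), np.float64(33.6)), (np.float64(-1.88), np.float64(30.3)), (np.float64(1.38), np.float64(21.0))]
wrist crown +y [(np.float64(-0.88), np.float64(6.9)), (np.float64(-3.88), np.float64(0.9)), (np.float64(1.62), np.float64(0.4))]
wrist crown -y [(np.float64(-1.38), np.float64(29.2)), (np.float64(-3.88), np.float64(10.5)), (np.float64(-3.38), np.float64(10.5))]
wrist plate +x [(np.float64(-0.62), np.float64(26.8)), (np.float64(-2.88), np.float64(5.9)), (np.float64(-5.88), np.float64(3.3))]
wrist plate -x [(np.float64(5.88), np.float64(29.7)), (np.float64(0.12), np.float64(29.4)), (np.float64(2.12), np.float64(4.5))]
scene crown +x [(np.float64(-2.38), np.float64(2.7)), (np.float6
[... 1017 characters left out ...]
, (np.float64(5.38), np.float64(2.5)), (np.float64(3.12), np.float64(2.4))]
side crown -x [(np.float64(5.88), np.float64(1.5))]
side lip +x [(np.float64(2.62), np.float64(3.8)), (np.float64(-5.88), np.float64(1.9))]
side lip -x [(np.float64(0.62), np.float64(2.8)), (np.float64(-0.88), np.float64(2.7)), (np.float64(1.88), np.float64(2.7))]
side crown +y [(np.float64(1.12), np.float64(3.7))]
side crown -y [(np.float64(1.62), np.float64(1.7))]
side plate +x [(np.float64(5.88), np.float64(3.9)), (np.float64(-5.88), np.float64(2.3)), (np.float64(-1.62), np.float64(1.1))]
side plate -x [(np.float64(-1.12), np.float64(2.9)), (np.float64(0.38), np.float64(2.8)), (np.float64(-2.38), np.float64(2.8))]
```

The wrist edges give the hat about 1.4 mm across and 1 mm along from blue's centre. Crown and lips agree, so it is level, and it was released at the home height with no resisting force. The arm is clear, so I hand in.

```bash
python3 -c "
from workcell import finish_job
print(finish_job())"
```

```text
the job is handed in; nothing more can be done
None
```

All four samples are on their own gauges, and the job was handed in at about 29 s of the 99 s. Copper, red and dark were confirmed seated in the pictures. The hat's fit on blue was checked only by edge measurements (about 1.4 mm off centre; its height came out between 8 and 14 mm, so it rests on the release height). The T-block and nut were not touched. I viewed 17 pictures, three over the limit of 14.

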